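# Zero the battery gauge and pass a battery through it

### The arm

A 6-joint arm with a two-finger parallel gripper is mounted at the origin on a cart in front of the work surface, level with it; the furniture and walls round the work are solid. World frame = base frame: x ahead of the robot, y to its left, z up, the work surface at z = 0. Lengths are in m, angles in degrees, forces in N, time in s.
With the tool pointing down it reaches from about 0.4 to 0.825 m from the base axis. Payload 7 kg.
Tool frame: the origin (TCP) lies on the centre line of the jaws, within the pads' length; the fingertips stand 14 mm ahead of it and the grasp point (between the pads) lies 5 mm behind it; z points along the fingers, y is the line along which they close (so a half turn about z gives the same grasp; the last joint's range is limited). The gripper opens to 88 mm and grips with 3 to 60 N. Pads are 19 mm wide; open, the fingers measure 130 mm over their backs; the gripper's body (78 mm by 193 mm) begins 47 mm behind the grasp point.
Start: joints at [90.247, 20.546, 0.682, 0, -70.136, -16.507], TCP at [0.189, 0.648, 0.241] pointing down, gripper open.
Joint ranges: [-176.03, 176.03], [-82.01, 121.73], [-58.28, 71.71], [-173.87, 95.51], [-174.79, -0.11], [-173.66, 173.66]. Speed limits (degrees/s): [136.94, 136.94, 172.46, 180, 180, 180].

### API

Orientations are given as [roll, pitch, yaw] about the fixed x, y, z axes, in that order (R = Rz(yaw) Ry(pitch) Rx(roll)).
In Python, from plant import r gives the robot as it stands.
- The arm moves only by the tool send_rows, never from a script. Its argument "steps" is a list of rows, each an object with "dp": the shift along the tool's x, y, z in mm, a list of three; "roll": the turn about the tool's z in rad; "jaw": the opening in per cent of the stroke, from 0 (shut) to 100 (fully open). In form: [{"dp": [tx, ty, tz], "roll": roll, "jaw": jaw}, ...]. A call has 1 to 5 rows; each row is the pose to reach, as a shift and turn from the pose commanded when the call began, along the tool's axes at that moment; what a row does not reach only later rows make up. A row lasts 1/8 s, in which the tool goes at most 62.5 mm and 10.7 degrees, less where a joint would pass 70% of its speed; a pose out of reach is approached as far as the arm can. A call with a gripper value outside its range is refused whole. The fingers move at their own pace and stop on an object; "newtons" is the grip in N (left out, the last holds). Time passes only in rows, so rows that repeat a pose let the fingers close. It gives the time, the measured TCP pose, the force, the opening and the grip force at its end, in the units of the state.
- r.get_state(): the state, without advancing time (a new reading comes with each control period).
- r.capture(name): name is "scene" or "top"; returns a dict with "image" (480x640x3 uint8, blue, green, red), "K" (3x3 intrinsics, pixels), "rvec" (rotation vector, rad) and "tvec" (3), from world to camera coordinates, as OpenCV has them. Camera axes: x right, y down, z forward; pixel columns grow to the right and rows downward; lengths in m; the calibration is good to about 2 mm. A picture is of the moment at which its call begins. There is no depth.
- r.close_job(): hands the job in; it is judged then, once.
The state is a dict: "time_s": time; "joints": joint angles; "qd": joint speeds; "joint_torque": joint torques, N m; "tcp_pos": TCP position; "eef_rot": TCP orientation; "contact_force": force on the tool from outside, world axes, zero at the start; "moment": the same for the moment, N m; "gripper_width": finger opening in m; "gripper_force": force on a finger pad.
Only numpy, scipy, OpenCV 4.12 (cv2) and the standard library are available. Lean on these libraries where they do the work, as an engineer would, in place of code of your own. Each camera call takes 0.05 s, during which the arm holds its last target. There are 200 camera calls.

### The job

Turn the knob of the battery width gauge counter-clockwise fully back to its zero stop, which opens the gate. Then lay the dark blue battery flat on the gauge's yellow pad, lengthwise along the fence, and slide it through the gate without lifting it until it lies wholly on the green pad, and leave it there. Leave the light grey battery where it lies and the knob at zero.

Things in the scene. Friction and masses are not known exactly. Their poses are not given: they have to be found in the camera images.
- gauge: Aluminium width gauge fixed to the cloth. Origin: underside, mid-gate. Flat plate 64 (x, -30 to +34) x 230 (y) mm, top at z = 6 mm, with a channel along y; a round lobe of the plate (radius 51 mm about x = -41.6, y = 0) carries knob and scale. Dark steel fence on the far side: inner face at x = +20 mm, 9 mm thick, 210 long, top at z = 16 mm. No other walls but the gate's cam.
- gate (a point): Middle of the gate on the plate's top (gauge x = -0.5, y = 0, z = 6 mm), axes as the gauge's. The gate is the gap between the fence and a brass cam disc under the knob (radius 28 mm, 8 mm off the knob's axis, z = 7 to 16 mm). With the knob at zero it is 41 mm wide (gauge x = -21 to +20); away from zero the cam narrows it, to 26 mm at the narrowest.
- entry_pad (a point): Where the middle of the battery's underside belongs on the yellow pad (gauge x = -0.5, y = -70, z = 6 mm), on the robot's right; axes as the gauge's. The pad is 41 (x) x 70 (y) mm, flush with the plate, from gauge y = -105 to -35 mm.
- exit_pad (a point): Where the middle of the battery's underside belongs on the green pad (gauge x = -0.5, y = +70, z = 6 mm), on the robot's left; axes as the gauge's. The pad is 41 (x) x 70 (y) mm, flush with the plate, from gauge y = +35 to +105 mm.
- knob_grip (a point): On the knob's upright axis in its black bar grip, 32 mm above the cloth (gauge x = -41.6, y = 0). Bar: 36 mm long (this x axis), 12 wide (y), from z = 20 to 42 mm above the cloth, on a flange of radius 18 mm. +x: direction of the red pointer arm, which reaches 44 mm out, top at z = 19 mm. At zero it meets a red stop post, 40 mm from the axis on the robot's right, top at z = 22 mm.
- knob (a joint): Angle of the knob, rad. 0 = pointer against the zero stop; grows as the knob turns clockwise seen from above, to 2.4 at most. It stays where it is left; turning takes about 0.08 N m.
- battery_a_center (a point): Centre of the dark blue phone battery, a loose flat block 54 (x) x 38 (y) x 6 (z) mm, about 22 g; this point is 3 mm above its underside. It starts flat on the cloth to the right of the gauge. On the gauge its x axis must lie along the gauge's y, either way round.
- battery_b_center (a point): Centre of the light grey phone battery, 56 x 38 x 6 mm, lying on the tablecloth near the dark one; not to be moved.
There are look-alikes about, which are no part of the job. Of the things that look like the part that bears battery_a_center, the smaller one is meant.

How it is judged:
By the outcome, as a careful person would: the job done as asked, in the order asked, and still so for the second after the job is handed in, with the robot touching nothing.
It also fails if it takes over 72 s, if anything falls off the work surface, if the arm or the gripper's body presses on something with over 40 N, if the wrist force passes 120 N, or if a joint passes its speed limit or range.

## Working session

There is one attempt and no reset: what is moved stays moved. The work goes in short steps, Python scripts to look and compute and a tool call to move; the robot and the scene stay as the last step left them, time stands still between calls to the robot, and variables do not carry over. Pictures are saved under pics/ and viewed, at most 10 in all, crops included, and the job is handed in when it is done.

Besides the shell and the picture viewer there is one more tool, called after "Emit:" as name(argument=value, ...) on one line, values as JSON. send_rows: Moves the arm, as the interface text tells. Its arguments: {"type":"object","properties":{"steps":{"type":"array","items":{"type":"object","properties":{"dp":{"type":"array","items":{"type":"number"}},"roll":{"type":"number"},"jaw":{"type":"number"}}}},"newtons":{"type":"number"}},"required":["steps"]}

```bash
mkdir -p pics
cat > h.py <<'E'
import numpy as np, cv2
from plant import r
def cast(c,uv,z):
    R,_=cv2.Rodrigues(np.array(c["rvec"],float)); t=np.array(c["tvec"],float).ravel()
    o=-R.T@t; uv=np.atleast_2d(np.array(uv,float))
    d=np.c_[uv,np.ones(len(uv))]@np.linalg.inv(np.array(c["K"])).T@R
    return o+d*((z-o[2])/d[:,2])[:,None]
def proj(c,p):
    return cv2.projectPoints(np.atleast_2d(np.array(p,float)),np.array(c["rvec"],float),np.array(c["tvec"],float),np.array(c["K"]),None)[0][:,0]
E
python3 - <<'E'
from h import *
for n in("top","scene"):
    c=r.capture(n); cv2.imwrite(f"pics/{n}0.png",c["image"])
    R=cv2.Rodrigues(np.array(c["rvec"],float))[0]; print(n,-R.T@np.ravel(c["tvec"]),np.array(c["K"])[0,0])
s=r.get_state(); print(s["tcp_pos"],s["eef_rot"],s["gripper_width"],s["time_s"])
E
```

```text
top [ 0.32492058 -0.1474925   0.9149138 ] 471.6939996142974
scene [0.00267608 0.11281414 0.70900685] 462.6734907604078
[0.18892269 0.64757703 0.23974621] [ 1.79916244e+02 -9.10996181e-03 -1.62676479e+01] 0.0878063763230204 0.1
```

View pics/top0.png

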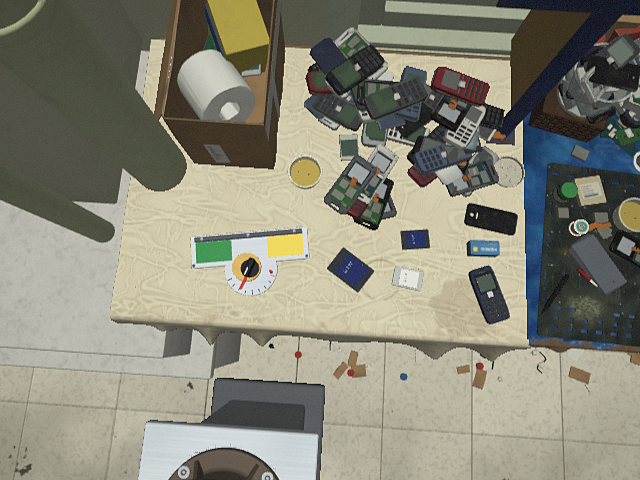

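View pics/scene0.png

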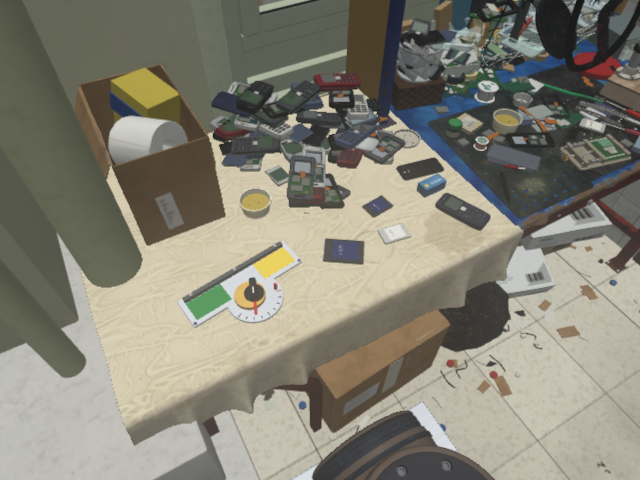

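Both views show three blue or dark candidates. They are a large dark-blue block at top (350,270), a small dark-blue one at (415,239), and a light-blue box at (483,248). The small one (about 28 px ≈ 54 mm) fits battery_a. The light grey battery is at (407,278), the gauge at (248,250), and its red pointer points toward (243,287). I'll measure and enlarge.

```bash
cat > meas.py <<'E'
from h import *
def rects(c,lo,hi,z,amin=60,roi=None):
    hsv=cv2.cvtColor(c["image"],cv2.COLOR_BGR2HSV); m=cv2.inRange(hsv,np.array(lo),np.array(hi))
    if roi: k=np.zeros_like(m); x0,y0,x1,y1=roi; k[y0:y1,x0:x1]=1; m*=k
    m=cv2.morphologyEx(m,cv2.MORPH_CLOSE,np.ones((3,3)))
    out=[]
    for q in cv2.findContours(m,cv2.RETR_EXTERNAL,cv2.CHAIN_APPROX_NONE)[0]:
        if cv2.contourArea(q)<amin: continue
        w=cast(c,q[:,0],z)[:,:2]*1000
        b=cv2.minAreaRect(w.astype(np.float32)); px=q[:,0].mean(0)
        out.append((px.round(0),np.round(b[0],1),np.round(b[1],1),round(b[2],1)))
    return out
E
python3 - <<'E'
from meas import *
for n,roi in(("top",(180,200,470,310)),("scene",(170,180,420,330))):
    c=r.capture(n); print(n)
    for k,lo,hi,z in(("yel",(22,120,120),(32,255,255),.006),("grn",(50,100,60),(80,255,255),.006),("blu",(105,80,30),(130,255,200),.006),("red",(0,150,120),(8,255,255),.019)):
        for o in rects(c,lo,hi,z,8,roi): print(k,*o)
    im=c["image"]
    if n=="top":
        a=cv2.resize(im[205:305,180:310],None,fx=4,fy=4,interpolation=cv2.INTER_CUBIC); b=cv2.resize(im[205:305,320:440],None,fx=2,fy=2,interpolation=cv2.INTER_CUBIC)
        b=cv2.copyMakeBorder(b,0,200,0,0,cv2.BORDER_CONSTANT); cv2.imwrite("pics/crop1.png",np.hstack([a,b]))
E
```

```text
top
yel [285. 245.] [495.1 -70.5] [41.1 69.4] 8.9
grn [213. 251.] [473.6  68.3] [41. 69.] 8.8
grn [366. 218.] [ 559.3 -226.9] [22.9  4.8] 69.0
grn [377. 213.] [ 572.2 -246.3] [15.7 43.1] 74.5
grn [347. 202.] [ 586.6 -187.7] [14.5 16. ] 3.8
blu [351. 271.] [ 453.2 -203.1] [48.8 50.4] 55.9
blu [415. 238.] [ 523.  -323.6] [34.8 41.1] 7.4
red [243. 282.] [414.    2.6] [ 4.3 24.2] 70.9
scene
yel [273. 262.] [493.4 -70.8] [39.2 68. ] 8.9
yel [255. 201.] [ 656.2 -105.1] [52.4 40.7] 61.2
grn [208. 301.] [471.7  67.6] [36.9 66.4] 8.6
```

View pics/crop1.png

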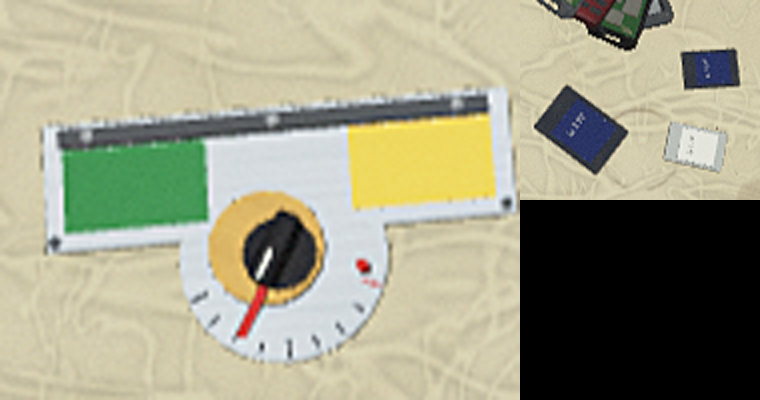

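The crop confirms battery_a as the small dark-blue block with dark ends; the large one at (350,270) is the look-alike. The pointer is about 118° clockwise from the stop. Before moving, I'll check where the grey columns at left stand and the exact battery poses.

Run:
```python
from meas import *
T=r.capture("top");S=r.capture("scene")
for z in(0,.2,-.4):
  print(z,"top col",(cast(T,[(165,185),(105,238),(220,165),(165,145),(280,165)],z)[:,:2]).round(2).tolist(),"scene col",(cast(S,[(115,285),(70,380),(150,240),(222,210)],z)[:,:2]).round(2).tolist())
print("stop",cast(T,[(180+363/4,205+266/4)],.022).round(4),"bar",cast(T,[(180+290/4,205+225/4)],.042).round(4))
print(proj(T,[[.189,.648,.24],[0,.3,.5],[.19,.3,.4]]).round(0).tolist(),proj(S,[[.189,.648,.24],[0,0,.4],[0,.3,.5]]).round(0).tolist())
# batteries: difference from cloth, local contour
def loc(c,roi,z,f):
    x0,y0,x1,y1=roi; im=c["image"][y0:y1,x0:x1]; lab=cv2.cvtColor(im,cv2.COLOR_BGR2LAB).astype(int); 
    m=f(lab).astype(np.uint8); n,l,st,ce=cv2.connectedComponentsWithStats(m); i=1+st[1:,4].argmax()
    q=cv2.findContours((l==i).astype(np.uint8),0,cv2.CHAIN_APPROX_NONE)[0][0][:,0]+[x0,y0]
    b=cv2.minAreaRect((cast(c,q,z)[:,:2]*1000).astype(np.float32)); print(q.mean(0).round(1),np.round(b[0],1),np.round(b[1],1),round(b[2],1))
loc(T,(395,222,436,256),.006,lambda L:L[...,0]<130); loc(S,(358,190,398,222),.006,lambda L:L[...,0]<130)
loc(T,(388,258,430,298),.006,lambda L:(L[...,2]<134)); loc(S,(372,218,416,248),.006,lambda L:(L[...,2]<134))
```

```text
0 top col [[0.6, 0.18], [0.49, 0.29], [0.65, 0.08], [0.69, 0.19], [0.66, -0.05]] scene col [[0.59, 0.2], [0.44, 0.31], [0.66, 0.12], [0.67, -0.04]]
0.2 top col [[0.54, 0.11], [0.45, 0.19], [0.58, 0.03], [0.61, 0.12], [0.59, -0.07]] scene col [[0.42, 0.18], [0.32, 0.26], [0.48, 0.12], [0.48, 0.01]]
-0.4 top col [[0.72, 0.33], [0.56, 0.48], [0.8, 0.17], [0.85, 0.34], [0.81, -0.0]] scene col [[0.92, 0.26], [0.69, 0.42], [1.04, 0.12], [1.05, -0.12]]
stop [[ 0.4383 -0.0492  0.022 ]] bar [[ 0.4527 -0.0156  0.042 ]]
[[-269.0, 398.0], [-317.0, 744.0], [-126.0, 440.0]] [[-538.0, 803.0], [483.0, 502.0], [-413.0, 1149.0]]
[414.6 239.3] [ 522.9 -324.3] [37.5 54.7] 7.4
[377.3 206. ] [ 520.1 -322.9] [38.5 54.8] 7.8
[407.3 277.8] [ 445.3 -312. ] [55.3 37.1] 81.1
[393.8 232.9] [ 443.1 -311. ] [54.7 37. ] 81.5
```

Both views agree. Battery_a is at about (521,-324) mm with its long axis at 97.6°. The gauge yaw is about 8.9° and the knob axis is at (443,-8). There are columns near (0.47,0.30) and (0.62,0.2), so I'll pass on the near side with the gripper's narrow side toward them.

Emit:
send_rows(steps=[{"dp": [37, 48, 0], "roll": -0.15, "jaw": 50}, {"dp": [74, 96, 0], "roll": -0.3, "jaw": 50}, {"dp": [111, 144, 0], "roll": -0.45, "jaw": 50}, {"dp": [148, 192, 0], "roll": -0.5, "jaw": 50}, {"dp": [184, 240, 0], "roll": -0.5, "jaw": 50}], newtons=25)

```text
time_s: 0.92
tcp_pos: [0.2989, 0.3642, 0.2408]
eef_rot: [-180.0, -0.0, 12.5]
contact_force: [0.9, 0.3, 1.1]
gripper_width: 0.0458
gripper_force: 0.0
```

Emit:
send_rows(steps=[{"dp": [9, 60, 0], "roll": 0, "jaw": 45}, {"dp": [18, 120, 0], "roll": 0, "jaw": 45}, {"dp": [27, 180, 0], "roll": 0.15, "jaw": 45}, {"dp": [37, 240, 0], "roll": 0.33, "jaw": 45}, {"dp": [46, 300, 0], "roll": 0.51, "jaw": 45}])

```text
time_s: 1.55
tcp_pos: [0.4081, 0.0812, 0.2411]
eef_rot: [-179.9, -0.1, -17.1]
contact_force: [1.4, 0.2, 0.2]
gripper_width: 0.0396
gripper_force: 0.0
```

```bash
cat >> h.py <<'E'
def to(x,y,z,yaw):
    s=r.get_state(); p=np.array(s["tcp_pos"])*1000; e=s["eef_rot"]; w=np.radians(e[2]); d=np.array([x,y,z])-p
    X=np.array([np.cos(w),np.sin(w),0]);Y=np.array([np.sin(w),-np.cos(w),0])
    print("tcp",p.round(1),np.round(e,1),"j",np.round(s["joints"],0)[[0,5]],"dp",[round(d@X,1),round(d@Y,1),round(-d[2],1)],"roll",round(-np.radians(yaw-e[2]),3),"t",s["time_s"],"F",np.round(s["contact_force"],1))
E
python3 -c "
from h import *
to(443,-7.7,150,-199.5)"
```

```text
tcp [408.1  81.2 241.1] [-1.799e+02 -1.000e-01 -1.710e+01] j [39. 34.] dp [np.float64(59.5), np.float64(74.6), np.float64(91.1)] roll 3.183 t 1.55 F [1.4 0.2 0.2]
```

Emit:
send_rows(steps=[{"dp": [12, 15, 10], "roll": 0.18, "jaw": 45}, {"dp": [24, 30, 20], "roll": 0.36, "jaw": 45}, {"dp": [36, 45, 40], "roll": 0.54, "jaw": 45}, {"dp": [48, 60, 60], "roll": 0.72, "jaw": 45}, {"dp": [59, 75, 80], "roll": 0.9, "jaw": 45}])

```text
time_s: 2.17
tcp_pos: [0.4428, -0.0066, 0.1602]
eef_rot: [-180.0, 0.0, -68.7]
contact_force: [-0.2, 0.1, 0.6]
gripper_width: 0.0395
gripper_force: 0.0
```

Emit:
send_rows(steps=[{"dp": [0, 0, 0], "roll": 0.18, "jaw": 45}, {"dp": [0, 0, 0], "roll": 0.36, "jaw": 45}, {"dp": [0, 0, 0], "roll": 0.54, "jaw": 45}, {"dp": [0, 0, 0], "roll": 0.72, "jaw": 45}, {"dp": [0, 0, 0], "roll": 0.9, "jaw": 45}])

```text
time_s: 2.8
tcp_pos: [0.4425, -0.006, 0.1607]
eef_rot: [-180.0, 0.0, -120.3]
contact_force: [1.0, 0.1, -0.7]
gripper_width: 0.0393
gripper_force: 0.0
```

Emit:
send_rows(steps=[{"dp": [0, 0, 0], "roll": 0.18, "jaw": 45}, {"dp": [0, 0, 0], "roll": 0.36, "jaw": 45}, {"dp": [0, 0, 0], "roll": 0.54, "jaw": 45}, {"dp": [0, 0, 0], "roll": 0.72, "jaw": 45}, {"dp": [0, 0, 0], "roll": 0.9, "jaw": 45}])

```text
time_s: 3.42
tcp_pos: [0.4425, -0.006, 0.1607]
eef_rot: [180.0, 0.0, -171.9]
contact_force: [-0.5, -0.9, -0.6]
gripper_width: 0.0392
gripper_force: 0.0
```

Emit:
send_rows(steps=[{"dp": [0, 0, 0], "roll": 0.18, "jaw": 45}, {"dp": [0, 0, 0], "roll": 0.36, "jaw": 45}, {"dp": [0, 0, 0], "roll": 0.48, "jaw": 45}, {"dp": [0, 0, 0], "roll": 0.48, "jaw": 45}])

```text
time_s: 3.92
tcp_pos: [0.4425, -0.0059, 0.1607]
eef_rot: [180.0, 0.0, 161.0]
contact_force: [-0.2, -0.2, 0.1]
gripper_width: 0.0397
gripper_force: 0.0
```

```bash
python3 -c "
from h import *
to(443,-7.7,36,-199.5)"
```

```text
tcp [442.5  -5.9 160.7] [180.   0. 161.] j [  25. -134.] dp [np.float64(-1.0), np.float64(-1.5), np.float64(124.7)] roll 6.292 t 3.925 F [-0.2 -0.2  0.1]
```

Emit:
send_rows(steps=[{"dp": [-1, -1.5, 30], "roll": 0, "jaw": 27}, {"dp": [-1, -1.5, 60], "roll": 0, "jaw": 27}, {"dp": [-1, -1.5, 85], "roll": 0, "jaw": 27}, {"dp": [-1, -1.5, 105], "roll": 0, "jaw": 27}, {"dp": [-1, -1.5, 122], "roll": 0, "jaw": 27}])

```text
time_s: 4.55
tcp_pos: [0.4429, -0.0077, 0.0379]
eef_rot: [-180.0, -0.0, 161.2]
contact_force: [-0.5, 0.9, 0.4]
gripper_width: 0.0237
gripper_force: 0.0
```

Emit:
send_rows(steps=[{"dp": [0, 0, 0], "roll": 0, "jaw": 10}, {"dp": [0, 0, 0], "roll": 0, "jaw": 5}, {"dp": [0, 0, 0], "roll": 0, "jaw": 5}, {"dp": [0, 0, 0], "roll": 0, "jaw": 5}])

```text
time_s: 5.05
tcp_pos: [0.4427, -0.0082, 0.0388]
eef_rot: [-180.0, 0.0, 161.0]
contact_force: [2.8, -4.8, -11.0]
gripper_width: 0.0118
gripper_force: 24.9
```

Emit:
send_rows(steps=[{"dp": [0, 0, 0], "roll": -0.14, "jaw": 5}, {"dp": [0, 0, 0], "roll": -0.28, "jaw": 5}, {"dp": [0, 0, 0], "roll": -0.42, "jaw": 5}, {"dp": [0, 0, 0], "roll": -0.56, "jaw": 5}, {"dp": [0, 0, 0], "roll": -0.7, "jaw": 5}])

```text
time_s: 5.68
tcp_pos: [0.4427, -0.0082, 0.0388]
eef_rot: [-180.0, -0.0, -158.6]
contact_force: [3.4, -5.9, -10.5]
gripper_width: 0.0119
gripper_force: 24.9
```

Emit:
send_rows(steps=[{"dp": [0, 0, 0], "roll": -0.14, "jaw": 5}, {"dp": [0, 0, 0], "roll": -0.28, "jaw": 5}, {"dp": [0, 0, 0], "roll": -0.42, "jaw": 5}, {"dp": [0, 0, 0], "roll": -0.56, "jaw": 5}, {"dp": [0, 0, 0], "roll": -0.7, "jaw": 5}])

```text
time_s: 6.3
tcp_pos: [0.4427, -0.0082, 0.0388]
eef_rot: [-180.0, -0.0, -118.5]
contact_force: [2.6, -5.5, -10.3]
gripper_width: 0.0119
gripper_force: 24.9
```

```bash
python3 -c "
from h import *
to(443,-7.7,38,-81)
print(r.get_state()['moment'])
c=r.capture('top'); a=c['image'][205:305,180:310]; b=r.capture('scene')['image'][235:335,175:305]
cv2.imwrite('pics/turn.png',cv2.resize(np.hstack([a,b]),None,fx=3,fy=3,interpolation=cv2.INTER_CUBIC))"
```

```text
tcp [442.7  -8.2  38.8] [-180.    -0.  -118.5] j [ 25. -53.] dp [np.float64(-0.6), np.float64(-0.0), np.float64(0.8)] roll -0.655 t 6.3 F [  2.6  -5.5 -10.3]
[-1.75939139 -1.22829173 -0.08320903]
```

View pics/turn.png

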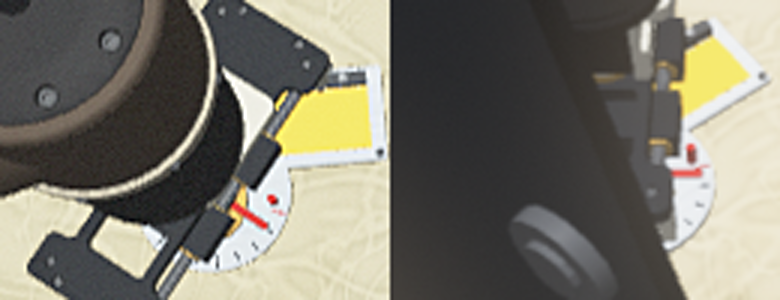

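The pointer follows the grip and is about 20° short of the red post, so I'll finish gently.

Emit:
send_rows(steps=[{"dp": [0, 0, 0], "roll": -0.06, "jaw": 5}, {"dp": [0, 0, 0], "roll": -0.12, "jaw": 5}, {"dp": [0, 0, 0], "roll": -0.18, "jaw": 5}, {"dp": [0, 0, 0], "roll": -0.24, "jaw": 5}])

```text
time_s: 6.9
tcp_pos: [0.4427, -0.0082, 0.0388]
eef_rot: [180.0, -0.0, -104.9]
contact_force: [2.2, -4.5, -9.8]
gripper_width: 0.0119
gripper_force: 24.9
```

```bash
python3 -c "
from h import *
to(443,-7.7,38,-81)
print(r.get_state()['moment'])"
```

```text
tcp [442.7  -8.2  38.8] [ 180.    -0.  -104.9] j [ 25. -40.] dp [np.float64(-0.6), np.float64(-0.2), np.float64(0.8)] roll -0.418 t 6.9 F [ 2.2 -4.5 -9.8]
[-1.79286872 -1.20566842 -0.08783713]
```

Emit:
send_rows(steps=[{"dp": [0, 0, 0], "roll": -0.03, "jaw": 5}, {"dp": [0, 0, 0], "roll": -0.06, "jaw": 5}, {"dp": [0, 0, 0], "roll": -0.09, "jaw": 5}, {"dp": [0, 0, 0], "roll": -0.09, "jaw": 5}])

```text
time_s: 7.4
tcp_pos: [0.4427, -0.0082, 0.0388]
eef_rot: [180.0, -0.0, -99.9]
contact_force: [4.4, -5.2, -9.0]
gripper_width: 0.0124
gripper_force: 25.4
```

```bash
python3 -c "
from h import *
to(443,-7.7,38,-81)
print(r.get_state()['moment'])
c=r.capture('top'); a=c['image'][205:305,180:310]; b=r.capture('scene')['image'][235:335,175:305]
cv2.imwrite('pics/turn2.png',cv2.resize(np.hstack([a[:,55:],b[:,80:]]),None,fx=5,fy=5,interpolation=cv2.INTER_CUBIC))"
```

```text
tcp [442.7  -8.2  38.8] [180.   -0.  -99.9] j [ 25. -35.] dp [np.float64(-0.6), np.float64(-0.2), np.float64(0.8)] roll -0.33 t 7.4 F [ 4.4 -5.2 -9. ]
[-1.80248702 -1.19293021 -0.47267517]
```

View pics/turn2.png

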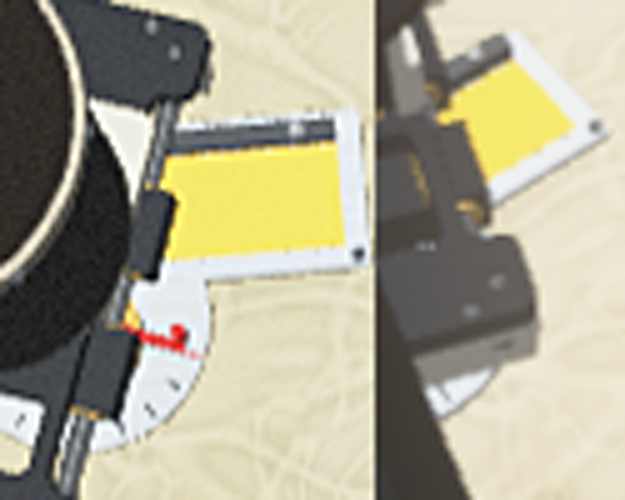

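The moment jumped to -0.47 N m and the pointer touches the red post, so the knob is at zero. I'll release, rise and go to the battery.

Emit:
send_rows(steps=[{"dp": [0, 0, 0], "roll": -0.05, "jaw": 27}, {"dp": [0, 0, 0], "roll": -0.05, "jaw": 27}, {"dp": [0, 0, -30], "roll": -0.05, "jaw": 27}, {"dp": [0, 0, -70], "roll": -0.05, "jaw": 40}, {"dp": [0, 0, -110], "roll": -0.05, "jaw": 60}])

```text
time_s: 8.12
tcp_pos: [0.4429, -0.0077, 0.1504]
eef_rot: [-180.0, 0.0, -97.1]
contact_force: [-0.2, 0.9, -0.2]
gripper_width: 0.038
gripper_force: 0.0
```

```bash
python3 -c "
from h import *
to(521.5,-323.6,100,-172.5)"
```

```text
tcp [442.9  -7.7 150.4] [-180.     0.   -97.1] j [ 25. -32.] dp [np.float64(303.8), np.float64(-116.9), np.float64(50.4)] roll 1.316 t 8.125 F [-0.2  0.9 -0.2]
```

Emit:
send_rows(steps=[{"dp": [51, -20, 0], "roll": 0.17, "jaw": 77}, {"dp": [102, -40, 0], "roll": 0.34, "jaw": 77}, {"dp": [153, -60, 0], "roll": 0.51, "jaw": 77}, {"dp": [204, -80, 0], "roll": 0.68, "jaw": 77}, {"dp": [250, -97, 0], "roll": 0.85, "jaw": 77}])

```text
time_s: 8.75
tcp_pos: [0.509, -0.2698, 0.1493]
eef_rot: [-179.9, 0.0, -146.1]
contact_force: [0.7, 0.0, -0.4]
gripper_width: 0.067
gripper_force: 0.0
```

```bash
python3 -c "
from h import *
to(521.5,-323.6,60,-172.5)
from meas import *
c=r.capture('top')
for k,lo,hi,z in(('yel',(22,120,120),(32,255,255),.006),('red',(0,150,120),(8,255,255),.019)):
    for o in rects(c,lo,hi,z,8,(180,200,320,310)): print(k,*o)
cv2.imwrite('pics/zero.png',cv2.resize(c['image'][205:305,180:310],None,fx=4,fy=4,interpolation=cv2.INTER_CUBIC))"
```

```text
tcp [ 509.  -269.8  149.3] [-179.9    0.  -146.1] j [ -8. -48.] dp [np.float64(19.7), np.float64(-51.6), np.float64(89.3)] roll 0.46 t 8.75 F [ 0.7  0.  -0.4]
yel [287. 245.] [495.4 -70.3] [40.5 68.7] 8.9
red [268. 272.] [437.1 -41.8] [ 7.7 15.3] 4.9
```

View pics/zero.png

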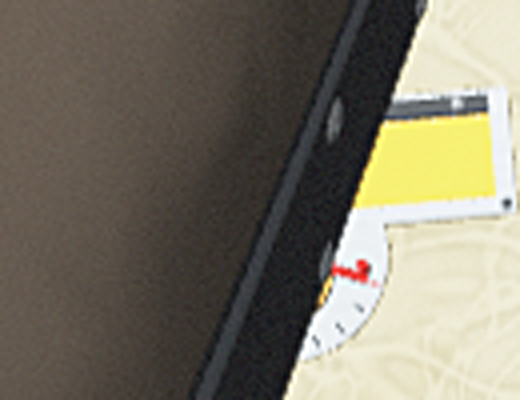

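With the knob released, the pointer stays against the post (crop (350,270)). On to the battery.

Emit:
send_rows(steps=[{"dp": [7, -17, 20], "roll": 0.16, "jaw": 77}, {"dp": [14, -35, 40], "roll": 0.32, "jaw": 77}, {"dp": [19.7, -51.6, 60], "roll": 0.46, "jaw": 77}, {"dp": [19.7, -51.6, 80], "roll": 0.46, "jaw": 77}, {"dp": [19.7, -51.6, 90], "roll": 0.46, "jaw": 77}])

```text
time_s: 9.43
tcp_pos: [0.5209, -0.3214, 0.0579]
eef_rot: [180.0, -0.1, -172.1]
contact_force: [0.2, -0.0, 0.6]
gripper_width: 0.0671
gripper_force: 0.0
```

```bash
python3 -c "
from h import *
to(521.5,-323.6,16,-172.5)"
```

```text
tcp [ 520.9 -321.4   57.9] [ 1.800e+02 -1.000e-01 -1.721e+02] j [-13. -69.] dp [np.float64(-0.3), np.float64(-2.2), np.float64(41.9)] roll 0.006 t 9.425 F [ 0.2 -0.   0.6]
```

Emit:
send_rows(steps=[{"dp": [0, -1, 15], "roll": 0, "jaw": 77}, {"dp": [0, -1, 30], "roll": 0, "jaw": 77}, {"dp": [0, -1, 42], "roll": 0, "jaw": 77}, {"dp": [0, -1, 42], "roll": 0, "jaw": 77}], newtons=10)

```text
time_s: 9.93
tcp_pos: [0.521, -0.3223, 0.0156]
eef_rot: [180.0, -0.1, -172.1]
contact_force: [-0.4, -0.2, 0.3]
gripper_width: 0.0676
gripper_force: 0.0
```

Emit:
send_rows(steps=[{"dp": [0, 0, 0], "roll": 0, "jaw": 55}, {"dp": [0, 0, 0], "roll": 0, "jaw": 55}, {"dp": [0, 0, 0], "roll": 0, "jaw": 55}, {"dp": [0, 0, 0], "roll": 0, "jaw": 55}])

```text
time_s: 10.42
tcp_pos: [0.5217, -0.3225, 0.017]
eef_rot: [-180.0, 0.0, -172.1]
contact_force: [-0.8, 0.1, 2.7]
gripper_width: 0.0537
gripper_force: 10.0
```

```bash
python3 -c "
from h import *
to(521.5,-323.6,16,-172.5)"
```

```text
tcp [ 521.7 -322.5   17. ] [-180.     0.  -172.1] j [-13. -69.] dp [np.float64(0.4), np.float64(-1.0), np.float64(1.0)] roll 0.007 t 10.425 F [-0.8  0.1  2.7]
```

Emit:
send_rows(steps=[{"dp": [0, 0, -15], "roll": 0, "jaw": 55}, {"dp": [0, 0, -35], "roll": 0, "jaw": 55}, {"dp": [0, 0, -55], "roll": 0, "jaw": 55}, {"dp": [0, 0, -70], "roll": 0, "jaw": 55}, {"dp": [0, 0, -80], "roll": 0, "jaw": 55}])

```text
time_s: 11.05
tcp_pos: [0.5217, -0.3225, 0.0979]
eef_rot: [-180.0, 0.1, -172.1]
contact_force: [0.4, -0.4, 0.0]
gripper_width: 0.0539
gripper_force: 10.0
```

```bash
python3 -c "
from h import *
to(492.5,-70.8,70,-171.1)"
```

```text
tcp [ 521.7 -322.5   97.9] [-1.800e+02  1.000e-01 -1.721e+02] j [-14. -69.] dp [np.float64(-5.7), np.float64(253.4), np.float64(27.9)] roll -0.018 t 11.05 F [ 0.4 -0.4  0. ]
```

Emit:
send_rows(steps=[{"dp": [-1, 40, 0], "roll": 0, "jaw": 55}, {"dp": [-2, 90, 0], "roll": 0, "jaw": 55}, {"dp": [-3, 140, 0], "roll": -0.01, "jaw": 55}, {"dp": [-5, 190, 0], "roll": -0.018, "jaw": 55}, {"dp": [-5.7, 225, 5], "roll": -0.018, "jaw": 55}])

```text
time_s: 11.68
tcp_pos: [0.496, -0.097, 0.092]
eef_rot: [180.0, 0.0, -171.0]
contact_force: [0.4, -0.6, -0.6]
gripper_width: 0.0541
gripper_force: 10.0
```

Emit:
send_rows(steps=[{"dp": [0, 15, 10], "roll": 0, "jaw": 55}, {"dp": [0, 28, 23], "roll": 0, "jaw": 55}, {"dp": [0, 28, 23], "roll": 0, "jaw": 55}, {"dp": [0, 28, 40], "roll": 0, "jaw": 55}, {"dp": [0, 28, 40], "roll": 0, "jaw": 55}])

```text
time_s: 12.3
tcp_pos: [0.491, -0.072, 0.0505]
eef_rot: [-180.0, -0.2, -171.1]
contact_force: [0.2, -0.2, -0.3]
gripper_width: 0.0538
gripper_force: 10.0
```

```bash
python3 -c "
from h import *
to(492.5,-70.8,23,-171.1)
a=r.capture('top')['image'][205:305,230:340]; b=r.capture('scene')['image'][220:320,225:315]
cv2.imwrite('pics/place.png',cv2.resize(np.hstack([a,b]),None,fx=4,fy=4,interpolation=cv2.INTER_CUBIC))"
```

```text
tcp [491.  -72.   50.5] [-180.    -0.2 -171.1] j [ 14. -96.] dp [np.float64(-1.7), np.float64(1.0), np.float64(27.5)] roll -0.001 t 12.3 F [ 0.2 -0.2 -0.3]
```

View pics/place.png

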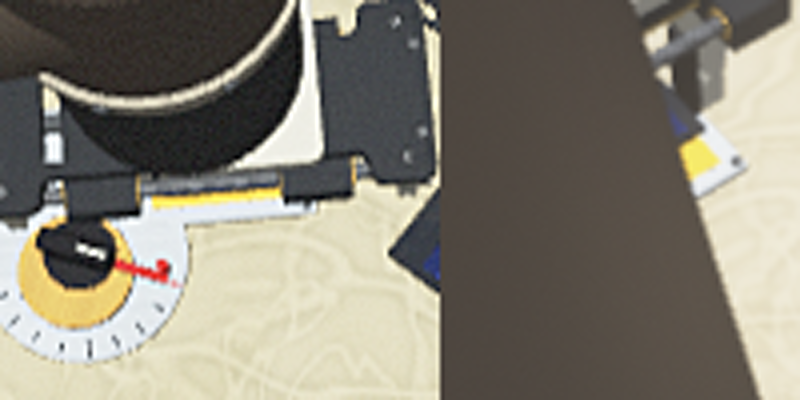

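The view is mostly occluded, but the battery's blue corner is over the yellow pad and the pointer is still at the post. I'll lower, release, back off and measure.

Emit:
send_rows(steps=[{"dp": [-1.7, 1, 10], "roll": 0, "jaw": 55}, {"dp": [-1.7, 1, 20], "roll": 0, "jaw": 55}, {"dp": [-1.7, 1, 25], "roll": 0, "jaw": 55}, {"dp": [-1.7, 1, 27], "roll": 0, "jaw": 55}])

```text
time_s: 12.9
tcp_pos: [0.4931, -0.0699, 0.024]
eef_rot: [-180.0, -0.1, -171.1]
contact_force: [0.5, 0.3, -0.9]
gripper_width: 0.0539
gripper_force: 10.0
```

```bash
python3 -c "
from h import *
to(492.5,-70.8,23,-171.1)"
```

```text
tcp [493.1 -69.9  24. ] [-1.800e+02 -1.000e-01 -1.711e+02] j [ 15. -96.] dp [np.float64(0.7), np.float64(-0.8), np.float64(1.0)] roll 0.001 t 12.9 F [ 0.5  0.3 -0.9]
```

Emit:
send_rows(steps=[{"dp": [0, 0, 1.5], "roll": 0, "jaw": 55}, {"dp": [0, 0, 1.5], "roll": 0, "jaw": 55}])

```text
time_s: 13.15
tcp_pos: [0.4935, -0.0698, 0.0232]
eef_rot: [180.0, 0.0, -171.1]
contact_force: [-0.6, 0.1, -1.1]
gripper_width: 0.0542
gripper_force: 10.0
```

Emit:
send_rows(steps=[{"dp": [0, 0, 0], "roll": 0, "jaw": 74}, {"dp": [0, 0, 0], "roll": 0, "jaw": 74}, {"dp": [0, 0, -35], "roll": 0, "jaw": 74}, {"dp": [0, 0, -80], "roll": 0, "jaw": 74}, {"dp": [0, 0, -130], "roll": 0, "jaw": 74}])

```text
time_s: 13.78
tcp_pos: [0.4929, -0.07, 0.1542]
eef_rot: [-180.0, -0.1, -171.1]
contact_force: [0.9, 0.4, -0.2]
gripper_width: 0.065
gripper_force: 0.0
```

Emit:
send_rows(steps=[{"dp": [0, -60, 0], "roll": 0, "jaw": 74}, {"dp": [0, -120, 0], "roll": 0, "jaw": 74}, {"dp": [0, -180, 0], "roll": 0, "jaw": 74}, {"dp": [0, -230, 0], "roll": 0, "jaw": 74}])

```text
time_s: 14.28
tcp_pos: [0.5291, -0.2993, 0.1531]
eef_rot: [-180.0, 0.0, -171.1]
contact_force: [0.5, 0.6, -0.1]
gripper_width: 0.0648
gripper_force: 0.0
```

```bash
cat > m2.py <<'E'
from meas import *
for n,roi in(("top",(235,215,318,270)),("scene",(190,240,305,310))):
    c=r.capture(n)
    L=cv2.cvtColor(c["image"],cv2.COLOR_BGR2HSV); 
    cv2.imwrite(f"pics/{n}_p.png",cv2.resize(c["image"][205:325,180:320],None,fx=4,fy=4,interpolation=cv2.INTER_CUBIC))
    for k,lo,hi,z in(("blu",(100,70,25),(135,255,220),.012),("yel",(20,120,120),(34,255,255),.006),("grn",(50,100,60),(80,255,255),.006),("red",(0,150,120),(8,255,255),.019)):
        for o in rects(c,lo,hi,z,20,(180,205,320,325)): print(n,k,*o)
E
python3 m2.py; python3 -c "
from h import *
to(492.5,-70.8,23,-171.1)"
```

```text
top yel [300. 246.] [499.1 -97.2] [38.  17.6] 3.8
tcp [ 529.1 -301.2  152.4] [-180.    -0.  -171.3] j [-11. -70.] dp [np.float64(1.3), np.float64(233.3), np.float64(129.4)] roll -0.003 t 14.375 F [-0.2  0.9  0. ]
```

View pics/top_p.png

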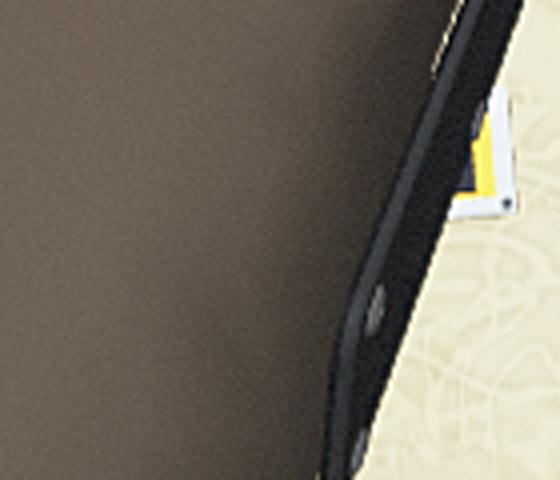

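The arm hides the pad; only the battery's corner is visible at crop (465,170). I'll move further right.

Emit:
send_rows(steps=[{"dp": [15, -50, -10], "roll": 0, "jaw": 74}, {"dp": [30, -100, -20], "roll": 0, "jaw": 74}, {"dp": [45, -150, -30], "roll": 0, "jaw": 74}, {"dp": [60, -190, -40], "roll": 0, "jaw": 74}, {"dp": [60, -190, -40], "roll": 0, "jaw": 74}])

```text
time_s: 15.0
tcp_pos: [0.4983, -0.4966, 0.1931]
eef_rot: [-180.0, 0.0, -171.3]
contact_force: [-0.0, 1.0, 0.4]
gripper_width: 0.0651
gripper_force: 0.0
```

```bash
python3 m2.py; python3 -c "
from h import *
to(492.5,-70.8,23,-171.1)"
```

```text
top blu [287. 245.] [494.5 -74.1] [33.9 40.9] 4.8
top yel [246. 277.] [426.8  -1. ] [54.6 33.7] 71.6
top yel [285. 248.] [495.3 -70.3] [40.4 68.8] 9.0
top grn [213. 251.] [473.6  68.3] [41. 69.] 8.9
tcp [ 498.9 -493.8  192.5] [ 180.    -0.  -171.1] j [-29. -52.] dp [np.float64(-58.9), np.float64(419.0), np.float64(169.5)] roll -0.001 t 15.1 F [-0.2  0.6  0.4]
```

View pics/top_p.png

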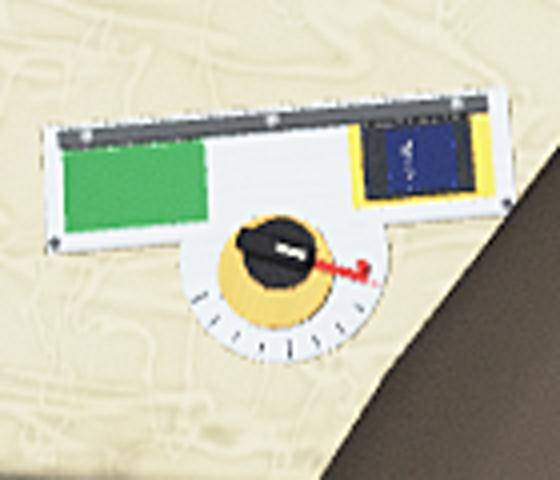

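The pads, zeroed knob and battery are all clear. The battery lies flat on yellow at crop (420,160), nearly parallel to the fence. I'll measure its lower edge against the pad's.

```bash
cat > edge.py <<'E'
from meas import *
import sys
# gauge frame from top-camera pads: yellow (495.2,-70.4), green (473.6,68.3)
g=np.array([473.6,68.3])-[495.2,-70.4]; Y=g/np.linalg.norm(g); X=np.array([Y[1],-Y[0]]); O=(np.array([473.6,68.3])+[495.2,-70.4])/2+0.5*X
yaw=np.degrees(np.arctan2(X[1],X[0])); print("gauge O",O,"yaw",yaw)
def edges(c,yc):
    P=lambda gx,gy,z: np.r_[(O+gx*X+gy*Y)/1000,z]
    im=c["image"].astype(np.float32).sum(2)
    def prof(a,b,n=200):   # brightness profile along a->b, returns darkening/lightening position
        p=proj(c,[a+(b-a)*t for t in np.linspace(0,1,n)]).astype(np.float32)
        return cv2.remap(im,p[None,:,0].copy(),p[None,:,1].copy(),cv2.INTER_LINEAR)[0]
    z=.012; lo=[]
    for dy in np.arange(-22,23,4):
        v=prof(P(-28,yc+dy,z),P(-8,yc+dy,z)); q=np.linspace(-28,-8,200)
        # last crossing from bright to dark
        i=np.where((v[:-1]>300)&(v[1:]<=300))[0]
        if len(i): lo.append((yc+dy,q[i[-1]]))
    lo=np.array(lo); f=np.polyfit(lo[:,0],lo[:,1],1); print("low edge gx at centre",np.polyval(f,yc).round(2),"slope deg",np.degrees(f[0]).round(2),"res",np.std(lo[:,1]-np.polyval(f,lo[:,0])).round(2))
    for dx in(-10,-2,5):
        q=np.linspace(yc-45,yc+45,400); v=prof(P(dx,yc-45,z),P(dx,yc+45,z),400); i=np.where(v<300)[0]; print("gy ends",q[i[0]].round(1),q[i[-1]].round(1))
edges(r.capture("top"),float(sys.argv[1]))
E
python3 edge.py -73
```

```text
gauge O [484.894045    -0.97306148] yaw 8.85167351757154
low edge gx at centre -18.52 slope deg 2.1 res 2.8
gy ends -95.0 -42.4
gy ends -94.8 -42.4
gy ends -95.2 -43.1
```

The battery centre is near gauge (0, -69), correctly within the channel. I'll go back, grip the same spot lightly and slide it along gauge y.

Emit:
send_rows(steps=[{"dp": [-10, 60, 0], "roll": 0, "jaw": 74}, {"dp": [-20, 120, 0], "roll": 0, "jaw": 74}, {"dp": [-30, 180, 10], "roll": 0, "jaw": 74}, {"dp": [-40, 240, 20], "roll": 0, "jaw": 74}, {"dp": [-50, 300, 40], "roll": 0, "jaw": 74}])

```text
time_s: 15.78
tcp_pos: [0.5022, -0.1883, 0.154]
eef_rot: [-180.0, 0.1, -171.0]
contact_force: [1.4, 0.4, -0.4]
gripper_width: 0.065
gripper_force: 0.0
```

Emit:
send_rows(steps=[{"dp": [-5, 50, 20], "roll": 0, "jaw": 74}, {"dp": [-10, 100, 50], "roll": 0, "jaw": 74}, {"dp": [-10, 119, 80], "roll": 0, "jaw": 74}, {"dp": [-10, 120, 80], "roll": 0, "jaw": 74}, {"dp": [-10, 120, 80], "roll": 0, "jaw": 74}])

```text
time_s: 16.4
tcp_pos: [0.4937, -0.071, 0.0744]
eef_rot: [-180.0, 0.0, -171.0]
contact_force: [0.2, 0.3, 0.7]
gripper_width: 0.0642
gripper_force: 0.0
```

```bash
python3 -c "
from h import *
to(493.5,-69.8,22.5,-171.15)"
```

```text
tcp [493.7 -71.   74.4] [-180.    0. -171.] j [ 14. -95.] dp [np.float64(0.1), np.float64(1.2), np.float64(51.9)] roll 0.003 t 16.4 F [0.2 0.3 0.7]
```

Emit:
send_rows(steps=[{"dp": [0, 1, 20], "roll": 0.003, "jaw": 74}, {"dp": [0, 1, 38], "roll": 0.003, "jaw": 74}, {"dp": [0, 1, 48], "roll": 0.003, "jaw": 74}, {"dp": [0, 1, 51.5], "roll": 0.003, "jaw": 74}, {"dp": [0, 1, 51.5], "roll": 0.003, "jaw": 74}], newtons=4)

```text
time_s: 17.02
tcp_pos: [0.4935, -0.0706, 0.0224]
eef_rot: [-180.0, 0.0, -171.3]
contact_force: [-0.6, 0.7, 0.1]
gripper_width: 0.0649
gripper_force: 0.0
```

Emit:
send_rows(steps=[{"dp": [0, 0, 0], "roll": 0, "jaw": 55}, {"dp": [0, 0, 0], "roll": 0, "jaw": 55}, {"dp": [0, 0, 0], "roll": 0, "jaw": 55}, {"dp": [0, 0, 0], "roll": 0, "jaw": 55}])

```text
time_s: 17.52
tcp_pos: [0.4936, -0.0703, 0.0225]
eef_rot: [-180.0, 0.0, -171.2]
contact_force: [0.2, -1.0, 5.6]
gripper_width: 0.0543
gripper_force: 4.0
```

```bash
python3 -c "
from h import *
to(493.5,-69.8,22.5,-171.15)"
```

```text
tcp [493.6 -70.3  22.5] [-180.     0.  -171.2] j [ 15. -96.] dp [np.float64(-0.0), np.float64(0.5), np.float64(-0.0)] roll -0.001 t 17.525 F [ 0.2 -1.   5.6]
```

Emit:
send_rows(steps=[{"dp": [0.1, 8, 0], "roll": 0, "jaw": 55}, {"dp": [0.2, 16, 0], "roll": 0, "jaw": 55}, {"dp": [0.3, 24, 0], "roll": 0, "jaw": 55}, {"dp": [0.4, 32, 0], "roll": 0, "jaw": 55}, {"dp": [0.5, 40, 0], "roll": 0, "jaw": 55}])

```text
time_s: 18.15
tcp_pos: [0.4869, -0.0307, 0.0224]
eef_rot: [-180.0, 0.0, -171.2]
contact_force: [1.1, -4.0, 5.6]
gripper_width: 0.0543
gripper_force: 4.0
```

```bash
python3 -c "
from h import *
to(471.8,68.5,22.5,-171.15)"
```

```text
tcp [486.9 -30.7  22.4] [-180.     0.  -171.2] j [  20. -101.] dp [np.float64(-0.2), np.float64(100.3), np.float64(-0.1)] roll -0.001 t 18.15 F [ 1.1 -4.   5.6]
```

Forces are benign (about 4 N drag), so I'll continue.

Emit:
send_rows(steps=[{"dp": [0, 10, 0], "roll": 0, "jaw": 55}, {"dp": [0, 20, 0], "roll": 0, "jaw": 55}, {"dp": [0, 30, 0], "roll": 0, "jaw": 55}, {"dp": [0, 40, 0], "roll": 0, "jaw": 55}, {"dp": [0, 50, 0], "roll": 0, "jaw": 55}])

```text
time_s: 18.77
tcp_pos: [0.4792, 0.0187, 0.0224]
eef_rot: [-180.0, 0.0, -171.2]
contact_force: [1.3, -3.9, 6.9]
gripper_width: 0.0543
gripper_force: 4.0
```

Emit:
send_rows(steps=[{"dp": [0, 10, 0], "roll": 0, "jaw": 55}, {"dp": [0, 20, 0], "roll": 0, "jaw": 55}, {"dp": [0, 30, 0], "roll": 0, "jaw": 55}, {"dp": [0, 40, 0], "roll": 0, "jaw": 55}, {"dp": [0, 49, 0], "roll": 0, "jaw": 55}])

```text
time_s: 19.4
tcp_pos: [0.4715, 0.067, 0.0224]
eef_rot: [-180.0, -0.0, -171.2]
contact_force: [0.9, -4.9, 7.4]
gripper_width: 0.0544
gripper_force: 4.0
```

```bash
python3 -c "
from h import *
to(471.8,68.5,22.5,-171.15)"
```

```text
tcp [471.5  67.   22.4] [-180.    -0.  -171.2] j [  32. -113.] dp [np.float64(-0.5), np.float64(1.4), np.float64(-0.1)] roll -0.001 t 19.4 F [ 0.9 -4.9  7.4]
```

Emit:
send_rows(steps=[{"dp": [0, 1, 0], "roll": 0, "jaw": 55}, {"dp": [0, 1, 0], "roll": 0, "jaw": 55}, {"dp": [0, 1, 0], "roll": 0, "jaw": 74}, {"dp": [0, 1, 0], "roll": 0, "jaw": 74}, {"dp": [0, 1, -20], "roll": 0, "jaw": 74}])

```text
time_s: 20.02
tcp_pos: [0.4702, 0.0674, 0.041]
eef_rot: [-179.9, -0.2, -171.3]
contact_force: [0.8, 0.9, 0.6]
gripper_width: 0.0643
gripper_force: 0.0
```

Emit:
send_rows(steps=[{"dp": [0, 0, -50], "roll": 0, "jaw": 74}, {"dp": [0, 0, -100], "roll": 0, "jaw": 74}, {"dp": [0, -30, -130], "roll": 0, "jaw": 74}, {"dp": [0, -80, -150], "roll": 0, "jaw": 74}, {"dp": [0, -140, -150], "roll": 0, "jaw": 74}])

```text
time_s: 20.65
tcp_pos: [0.4939, -0.071, 0.1941]
eef_rot: [180.0, 0.2, -171.1]
contact_force: [1.6, 0.6, -0.0]
gripper_width: 0.0646
gripper_force: 0.0
```

Emit:
send_rows(steps=[{"dp": [0, -60, 0], "roll": 0, "jaw": 74}, {"dp": [0, -120, 0], "roll": 0, "jaw": 74}, {"dp": [0, -180, 0], "roll": 0, "jaw": 74}, {"dp": [10, -240, 0], "roll": 0, "jaw": 74}, {"dp": [25, -300, 0], "roll": 0, "jaw": 74}])

```text
time_s: 21.28
tcp_pos: [0.5135, -0.3725, 0.1914]
eef_rot: [180.0, -0.0, -171.2]
contact_force: [0.8, -0.2, 0.4]
gripper_width: 0.0648
gripper_force: 0.0
```

Emit:
send_rows(steps=[{"dp": [15, -50, 0], "roll": 0, "jaw": 74}, {"dp": [30, -100, 0], "roll": 0, "jaw": 74}, {"dp": [40, -120, 0], "roll": 0, "jaw": 74}, {"dp": [40, -120, 0], "roll": 0, "jaw": 74}])

```text
time_s: 21.78
tcp_pos: [0.4914, -0.4964, 0.191]
eef_rot: [179.9, -0.1, -171.4]
contact_force: [-0.2, -0.2, 0.5]
gripper_width: 0.065
gripper_force: 0.0
```

```bash
python3 m2.py; python3 edge.py 69; python3 -c "
from h import *
to(471.8,68.5,22.5,-171.15)"
```

```text
top blu [213. 251.] [473.2  67.2] [32.6 34.9] 8.6
top yel [246. 277.] [426.8  -1.7] [54.1 34.1] 72.5
top yel [285. 244.] [495.4 -70.3] [40.5 68.8] 8.9
top grn [197. 253.] [469.3  97.9] [40.2  7.8] 6.7
top grn [229. 250.] [478.1  38.9] [38.1  9.8] 6.0
gauge O [484.894045    -0.97306148] yaw 8.85167351757154
low edge gx at centre -20.62 slope deg -0.69 res 1.81
gy ends 43.2 98.0
gy ends 43.2 98.9
gy ends 42.9 98.2
tcp [ 492.6 -494.4  192. ] [ 180.    -0.  -171.2] j [-29. -52.] dp [np.float64(-65.5), np.float64(559.5), np.float64(169.5)] roll -0.001 t 21.925 F [ 0.  -0.5  0.3]
```

View pics/top_p.png

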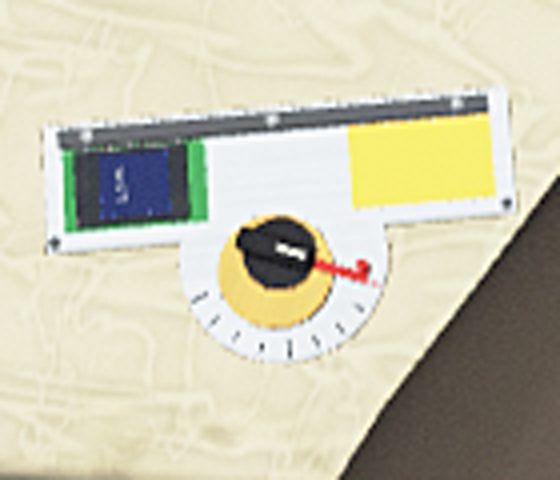

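The battery lies wholly on green, with green showing on all four sides around crop (132,182). The pointer is still at the stop and the robot is clear. I'll hand the job in.

```bash
python3 -c "
from plant import r
print(r.close_job())"
```

```text
the job is handed in; nothing more can be done
None
```

I turned the knob back to its zero stop, then slid the dark blue battery through the gate from the yellow pad until it lay wholly on the green pad. I did not touch the light grey battery, and the job was handed in at about 22 s; no verdict came back.

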